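# Unpack the microscope optics from the piled-up sliding-lid box

## Robot

A 7-joint arm with a two-finger parallel gripper is mounted at the origin on the work surface. World frame = base frame: x ahead of the robot, y to its left, z up, the work surface at z = 0. Lengths are in m, angles in rad, forces in N, time in s.
With the tool pointing down it reaches from about 0.425 to 0.875 m from the base axis. Payload 4.7 kg.
Tool frame: the origin (TCP) lies between the finger pads; the fingertips stand 14 mm ahead of it and the grasp point (between the pads) lies 5 mm behind it; z points along the fingers, y is the line along which they close (so a half turn about z gives the same grasp; the last joint's range is limited). The gripper opens to 87 mm and grips with 3 to 60 N. Pads are 19 mm wide; open, the fingers measure 117 mm over their backs; the gripper's body (75 mm by 190 mm) begins 51 mm behind the grasp point.
Start: joints at [1.225, 0.321, -0.07, 1.45, 0.023, 1.371, -0.057], TCP at [0.229, -0.608, 0.237] pointing down, gripper open.
Joint ranges: [-2.86, 2.86], [-0.3, 2.09], [-1.38, 1.24], [0.06, 2.45], [-1.56, 4.7], [0.09, 2.05], [-2.69, 2.69]. Speed limits (rad/s): [2.57, 2.57, 3.14, 3.14, 3.14, 3.14, 3.14].

## Interface

Orientations are given as a rotation vector (axis times angle).
In Python, from bench import ctrl gives the robot as it stands.
- The arm moves only by the shell command python3 -m inch 'ROWS' [OPENING] [FORCE]. ROWS is JSON, a list of rows, each a list of 6 numbers: the shift along the world's x, y, z in mm, then the turn, a rotation vector about the world's x, y, z in degrees. In form: [[tx, ty, tz, rx, ry, rz], ...]. A call has 1 to 20 rows; each row is the pose to reach, as a shift and turn from the pose commanded when the call began; what a row does not reach only later rows make up. A row lasts 1/8 s, in which the tool goes at most 62.5 mm and 10.7 degrees, less where a joint would pass 70% of its speed; a pose out of reach is approached as far as the arm can. A call with a gripper value outside its range is refused whole. OPENING is the finger opening in mm, from 0 to 87, set as the call begins (- or left out, the last holds). The fingers move at their own pace and stop on an object; FORCE is the grip in N (left out, the last holds). Time passes only in rows, so rows that repeat a pose let the fingers close. It gives the time, the measured TCP pose, the force, the opening and the grip force at its end, in the units of the state.
- ctrl.get_state(): the state, without advancing time (a new reading comes with each control period).
- ctrl.get_image(name): name is "scene" or "side" or "wrist"; returns (picture, depth): 384x512x3 uint8, red, green, blue; 384x512 float32, m along the optical axis (not along the pixel's ray), 0 where there is no reading.
- ctrl.camera_params(name): a dict with "mtx" (3x3 intrinsics, pixels), "dist_coeffs" ([k1, k2, p1, p2, k3] as OpenCV has them; the pictures are not rectified), "T" (4x4, takes a point from camera to world coordinates). Camera axes: x right, y down, z forward; pixel columns grow to the right and rows downward; lengths in m; the calibration is good to about 2 mm. A picture is of the moment at which its call begins: read the wrist's pose just before it. camera_params takes no time and is no camera call; for the wrist camera it gives the pose at the moment of the call.
- ctrl.close_job(): hands the job in; it is judged then, once.
The state is a dict: "time": time; "joint_positions": joint angles; "qd": joint speeds; "joint_torque": joint torques, N m; "position": TCP position; "tool_rot": TCP orientation; "ft_force": force on the tool from outside, world axes, zero at the start; "torque": the same for the moment, N m; "grip_width": opening from 0.0 (shut) to 1.0 (fully open); "grip_force": force on a finger pad.
Only numpy, scipy, OpenCV 4.12 (cv2) and the standard library are available. Lean on these libraries where they do the work, as an engineer would, in place of code of your own. Each camera call takes 0.05 s, during which the arm holds its last target. There are 200 camera calls.

## Task

We need the objective out of the optics box, but things are piled on it. Take the pile apart from the top down, finishing each piece before the next, keeping the pieces upright and setting each one down gently: stand the eyepiece in the black cup, put the dish in the middle of the balance's pan, slide the clear lid out of its grooves and lay it flat and square in the middle of the blue pad, and last stand the objective in the red cup.

Things in the scene. Friction and masses are not known exactly. Their poses are not given: they have to be found in the camera images.
- eyepiece: Microscope eyepiece, upright: bright steel tube 29 mm across from height 0 to 20 mm, black eyecup 36 mm across from 20 to 45 mm; 70 g. Origin: centre of its underside, z up. At the start it stands loose, about central, on top of the dish.
- dish: Closed round culture dish, 52 mm across, 20 mm high, deep green below, clear pale green above, straight sides; 50 g. Origin: centre of its underside, z up. At the start it lies on the near (-x) half of the box lid, under the eyepiece, 35 mm from the lid's middle. The box's lips, 43 mm and more either side of the box's centre line, stand 5 mm above its underside.
- box_lid: Clear lid, 128 (x) x 96 (y) x 5 mm, with an orange grip rib across its middle: 10 mm thick in x, 40 in y, top 25 mm above the underside; 90 g. Origin: centre of its underside, z up. At the start fully closed in the box's grooves (2 mm play at each side and above); comes out only by sliding level along its own -x (box's -x, roughly to the robot), easily, clear and loose after 135 mm.
- objective: Microscope objective, upright: steel barrel 28 mm across, 34 mm high, red band near its top, then a red nose tapering from 25 to 16 mm at 45 mm height; 100 g. Origin: centre of its underside, z up. Starts standing loose on the closed box's floor in its far (+x) half, seen through the clear lid, with 25 mm free at either side across the box (y) and 10 mm along it.
- optics_box: Grey box, black lips, fixed: 142 (x) x 112 (y) x 67 mm. Origin: centre of its underside. Inside 130 x 86 mm, floor at height 8 mm. The lid rests on ledges at 57 mm on the long walls; lips over it from 64 to 67 mm leave an 86 mm wide opening. The far (+x) end wall, 67 mm high, stops the lid; it slides out over the near (-x) one, 55 mm high.
- balance: White laboratory balance, fixed: round body 132 mm across with a small display box on its -x side, and a flat round pan 110 mm across (grey centre) whose top is 44 mm above the origin. Origin: centre of the underside, straight below the pan's centre.
- lid_pad: Flat blue pad, fixed, 116 (x) by 148 (y) by 4 mm. Origin: centre of its underside. Its long axis is its own y, so the lid's x goes along the pad's y, either way round.
- eyepiece_cup: Round black cup, fixed, the eyepiece's place: outside 56 mm, inside 45 mm across, rim 9 mm and inner floor 4 mm above the origin. Origin: centre of its underside.
- objective_cup: Round red cup on a square 70 mm aluminium plate, fixed, the objective's place: cup outside 56 mm, inside 45 mm across, rim 9 mm and inner floor 4 mm above the origin. Origin: centre of its underside.
Things that resemble listed ones, but are neither listed nor needed, are in the scene too. There is more than one size of the box_lid; the job needs the smallest.

How it is judged:
On the way, in this order (a step that is already met when the one before it is completed fails the run):
1. the eyepiece stands released in the black cup (horizontal distance between eyepiece and eyepiece_cup below 0.0115 m and z of eyepiece in the frame of eyepiece_cup between 0 and 0.008 m and angle between eyepiece's own z axis and vertical below 0.12 rad and contact force between the fingers and eyepiece below 0.05 N and linear speed of eyepiece below 0.03 m/s), for 0.2 s.
2. the dish lies released in the middle of the balance pan (horizontal distance between dish and balance below 0.015 m and z of dish in the frame of balance between 0.04 and 0.048 m and angle between dish's own z axis and vertical below 0.12 rad and contact force between the fingers and dish below 0.05 N and linear speed of dish below 0.03 m/s), for 0.2 s.
3. the lid has been slid out of the grooves along the box (x of box_lid in the frame of optics_box below -0.12 m and z of box_lid in the frame of optics_box below 0.1 m).
4. the lid lies released, flat and square on the blue pad (horizontal distance between box_lid and lid_pad below 0.015 m and z of box_lid in the frame of lid_pad between 0 and 0.008 m and angle between box_lid's own z axis and vertical below 0.12 rad and contact force between the fingers and box_lid below 0.05 N and linear speed of box_lid below 0.03 m/s and angle between the x axis of box_lid and the y axis of lid_pad, either way round below 0.2 rad), for 0.2 s.
5. the objective stands released in the red cup (horizontal distance between objective and objective_cup below 0.0115 m and z of objective in the frame of objective_cup between 0 and 0.008 m and angle between objective's own z axis and vertical below 0.12 rad and contact force between the fingers and objective below 0.05 N and linear speed of objective below 0.03 m/s), for 0.2 s.
At the end, for the whole second after the job is handed in: Eyepiece upright on the black cup's floor, objective upright on the red cup's floor (within 11.5 mm of centre), dish flat on the pan and lid flat on the blue pad, each within 15 mm of centre, the lid within 0.2 rad of the pad's long axis; tilts under 0.12 rad, heights within 4 mm, released, at rest (all of step 1 and all of step 2 and all of step 4 and all of step 5); the robot touches nothing.
It fails at once if the eyepiece, dish, objective or lid is tipped by more than 0.7 rad (angle between any of eyepiece, dish, objective, box_lid's own z axis and vertical above 0.7 rad).
It fails at once if the eyepiece, dish, objective or lid is dropped or thrown (faster than 0.7 m/s out of the fingers) ((linear speed of eyepiece above 0.7 m/s and contact force between the fingers and eyepiece below 0.01 N) or (linear speed of dish above 0.7 m/s and contact force between the fingers and dish below 0.01 N) or (linear speed of objective above 0.7 m/s and contact force between the fingers and objective below 0.01 N) or (linear speed of box_lid above 0.7 m/s and contact force between the fingers and box_lid below 0.01 N)).
It also fails if it takes over 128 s, if anything falls off the work surface, if the arm or the gripper's body presses on something with over 40 N, if the wrist force passes 120 N, or if a joint passes its speed limit or range.

## Working session

There is one attempt and no reset: what is moved stays moved. The work goes in short steps, Python scripts to look and compute and a shell command to move; the robot and the scene stay as the last step left them, time stands still between calls to the robot, and variables do not carry over. Pictures are saved under pics/ and viewed, at most 14 in all, crops included, and the job is handed in when it is done.

```bash
ls; mkdir -p pics
cat > h.py <<'E'
import numpy as np, cv2, pickle
from bench import ctrl
def snap(n):
    p=ctrl.camera_params(n); im,d=ctrl.get_image(n); return im,d,{k:np.array(v) for k,v in p.items()}
def save(im,f): cv2.imwrite('pics/'+f,im[:,:,::-1])
def ray(p,uv):
    n=cv2.undistortPoints(np.array([[uv]],float),p['mtx'],p['dist_coeffs'])[0,0]
    return p['T'][:3,3],p['T'][:3,:3]@np.array([n[0],n[1],1.])
def onz(p,uv,z):
    o,r=ray(p,uv); return o+r*(z-o[2])/r[2]
def cloud(p,d):
    v,u=np.mgrid[:d.shape[0],:d.shape[1]]
    n=cv2.undistortPoints(np.stack([u,v],-1).reshape(-1,1,2).astype(float),p['mtx'],p['dist_coeffs']).reshape(*d.shape,2)
    c=np.concatenate([n*d[...,None],d[...,None]],-1)
    return c@p['T'][:3,:3].T+p['T'][:3,3]
E
python3 - <<'E'
from h import *
s=ctrl.get_state();print(s['time'],s['position'],s['tool_rot'],s['grip_width'])
for n in('scene','side'):
    im,d,p=snap(n); pickle.dump((im,d,p),open(n+'.pkl','wb')); save(im,n+'.png'); print(n,p['T'].round(3).tolist(),(d>0).mean())
E
```

```text
pics
0.0 [ 0.22861865 -0.60791176  0.23543775] [-3.08904050e+00 -5.61800923e-01  7.36541966e-04] 1.0011173232380062
scene [[0.236, 0.552, -0.8, 1.248], [0.972, -0.125, 0.201, -0.215], [0.011, -0.825, -0.566, 0.685], [0.0, 0.0, 0.0, 1.0]] 0.9958852132161459
side [[-0.983, -0.137, 0.119, 0.299], [-0.182, 0.746, -0.64, 0.611], [-0.001, -0.651, -0.759, 0.829], [0.0, 0.0, 0.0, 1.0]] 0.9957326253255209
```

View pics/scene.png

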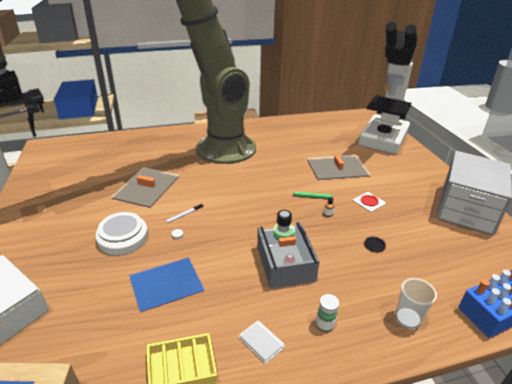

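View pics/side.png

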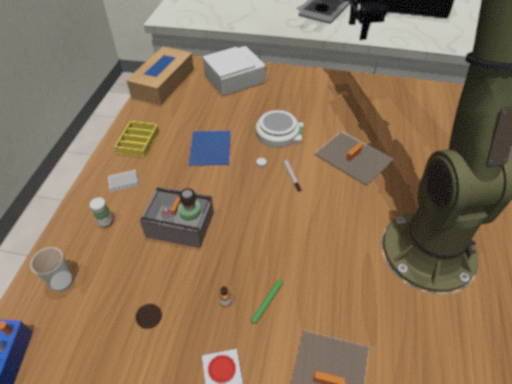

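The scene picture shows the box at (288,255), with the eyepiece (285,218) and dish on it and the orange rib at (287,240). The black cup is at (375,244), the red cup at (370,201), the balance at (122,233) and the blue pad at (166,283). The side view shows the same things: box (178,215), black cup (148,316), red cup (222,370), balance (278,127) and pad (210,148).

```bash
cat > m.py <<'E'
from h import *
for n,rois in (('scene',dict(pad=(120,250,215,315),red=(350,188,390,215),black=(360,232,390,256),bal=(92,208,152,256),rib=(272,234,300,248),dish=(268,222,302,242),eye=(272,206,296,228),box=(250,215,325,290))),
               ('side',dict(pad=(180,122,240,172),red=(200,345,245,384),black=(130,300,168,332),bal=(250,105,308,150),rib=(164,192,184,216),dish=(176,198,206,222),eye=(176,186,200,208),box=(135,185,220,250)))):
    im,d,p=pickle.load(open(n+'.pkl','rb')); C=cloud(p,d); hsv=cv2.cvtColor(im,cv2.COLOR_RGB2HSV); H,S,V=[hsv[...,i].astype(int) for i in range(3)]
    M=dict(pad=(H>100)&(H<125)&(S>120),red=((H<6)|(H>174))&(S>170)&(V>120),black=V<60,bal=(S<50)&(V>140),rib=(H>4)&(H<14)&(S>170),dish=(H>45)&(H<85)&(S>60),eye=V<50,box=(S<70)&(V<110))
    Z=dict(pad=.004,red=.009,black=.009)
    for k,(a,b,c,e) in rois.items():
        m=np.zeros(d.shape,bool); m[b:e,a:c]=M[k][b:e,a:c]
        m=m.astype(np.uint8); nl,l,st,_=cv2.connectedComponentsWithStats(m)
        if nl<2: print(n,k,'none');continue
        i=1+st[1:,4].argmax(); mm=l==i; P=C[mm]
        cs,_=cv2.findContours(mm.astype(np.uint8),cv2.RETR_EXTERNAL,cv2.CHAIN_APPROX_NONE); ct=max(cs,key=cv2.contourArea)[:,0]
        zt=Z.get(k,np.percentile(P[:,2],90)); Q=np.array([onz(p,q,zt) for q in ct])[:,:2]*1000
        r=cv2.minAreaRect(Q.astype(np.float32))
        print(n,k,mm.sum(),'zq',np.percentile(P[:,2]*1000,[5,50,95]).round(0),'med',(np.median(P[:,:2],0)*1000).round(0),'rect@%.0f'%(zt*1000),np.round(r[0]),np.round(r[1]),round(r[2],1))
    if 1:
        a,b,c,e=rois['box']; P=C[b:e,a:c].reshape(-1,3); q=P[(P[:,2]>.058)&(P[:,2]<.071)][:,:2]*1000
        r=cv2.minAreaRect(q.astype(np.float32)); print('lips',len(q),r,np.median(q,0))
        a,b,c,e=rois['bal']; P=C[b:e,a:c].reshape(-1,3); q=P[(P[:,2]>.038)&(P[:,2]<.055)][:,:2]*1000
        print('pan',cv2.minEnclosingCircle(q.astype(np.float32)),q.mean(0))
        a,b,c,e=rois['box']; P=C[b:e,a:c].reshape(-1,3); q=P[(P[:,2]>.117)][:,:2]*1000
        print('eyetop',len(q),P[:,2].max(),cv2.minEnclosingCircle(q.astype(np.float32)))
E
python3 m.py
```

```text
scene pad 2295 zq [3. 5. 7.] med [ 616. -256.] rect@4 [ 611. -255.] [113. 144.] 11.7
scene red 121 zq [ 3.  6. 10.] med [421. 362.] rect@9 [426. 359.] [45. 48.] 61.2
scene black 211 zq [ 3.  5. 10.] med [602. 282.] rect@9 [606. 279.] [48. 53.] 33.6
scene bal 1572 zq [14. 44. 47.] med [ 449. -354.] rect@46 [ 453. -351.] [163. 125.] 4.5
scene rib 58 zq [69. 75. 82.] med [615.  33.] rect@82 [621.  30.] [35. 20.] 76.9
scene dish 118 zq [72. 82. 85.] med [590.  26.] rect@84 [595.  30.] [45. 39.] 71.2
scene eye 96 zq [107. 119. 128.] med [589.  29.] rect@127 [596.  28.] [28. 38.] 73.0
scene box 1443 zq [ 7. 43. 69.] med [680.  16.] rect@68 [640.  23.] [124. 196.] 86.7
lips 1729 ((610.7421264648438, 33.52131652832031), (114.2063217163086, 145.39019775390625), 87.55036163330078) [632.71327426  27.35532401]
pan ((426.9063720703125, -357.51861572265625), 56.858787536621094) [ 431.69733221 -356.65834343]
eyetop 116 0.684793013309161 ((915.0421142578125, -83.98101806640625), 358.09942626953125)
side pad 1147 zq [-0.  2.  5.] med [ 609. -250.] rect@4 [ 610. -252.] [107. 136.] 11.2
side red 455 zq
[... 173 characters left out ...]
 421. -339.] rect@44 [ 418. -340.] [139. 142.] 10.5
side rib 32 zq [72. 81. 83.] med [607.  42.] rect@83 [607.  43.] [ 7. 40.] 0.3
side dish 154 zq [67. 80. 84.] med [568.  55.] rect@83 [569.  55.] [44. 38.] 10.5
side eye 16 zq [109. 115. 119.] med [572.  51.] rect@118 [573.  54.] [19.  9.] 0.1
side box 1870 zq [11. 58. 98.] med [598.  85.] rect@68 [600.  51.] [158. 156.] 88.0
lips 1667 ((611.318359375, 33.56727600097656), (115.78114318847656, 144.7314910888672), 87.95967102050781) [629.60459319  50.80042982]
pan ((422.9816589355469, -356.2094421386719), 57.944068908691406) [ 424.85786564 -352.79256299]
eyetop 187 0.8285666432801341 ((440.2496032714844, 315.3298645019531), 327.4963684082031)
```

```bash
python3 -m inch '[[25,46,60,0,0,-3],[60,110,60,0,0,-6],[87,160,60,0,0,-10],[110,200,60,0,0,-12],[135,250,60,0,0,-14],[160,300,60,0,0,-16],[190,350,60,0,0,-18],[215,400,60,0,0,-20],[240,450,60,0,0,-22],[270,500,60,0,0,-23],[295,550,60,0,0,-23],[320,600,60,0,0,-23],[340,630,60,0,0,-23],[348,643,60,0,0,-23],[348,643,60,0,0,-23],[348,643,60,0,0,-23],[348,643,60,0,0,-23]]' 87 20
python3 - <<'E'
from h import *
im,d,p=snap('wrist'); pickle.dump((im,d,p),open('w1.pkl','wb')); save(im,'w1.png'); s=ctrl.get_state(); print(s['position'],s['joint_positions'],p['T'].round(3).tolist())
E
```

```text
time: 2.22
position: [0.5765, 0.0327, 0.2967]
tool_rot: [3.14, -0.07, -0.0]
ft_force: [0.4, -0.5, -0.1]
grip_width: 0.998
grip_force: 0.0
[0.57659865 0.03305056 0.29676242] [ 0.47227955  0.19665456 -0.66488591  1.52455632  0.12250196  1.46236751
 -1.8112133 ] [[-0.043, -0.96, -0.277, 0.653], [-0.999, 0.042, 0.012, 0.029], [0.0, 0.277, -0.961, 0.446], [0.0, 0.0, 0.0, 1.0]]
```

View pics/w1.png

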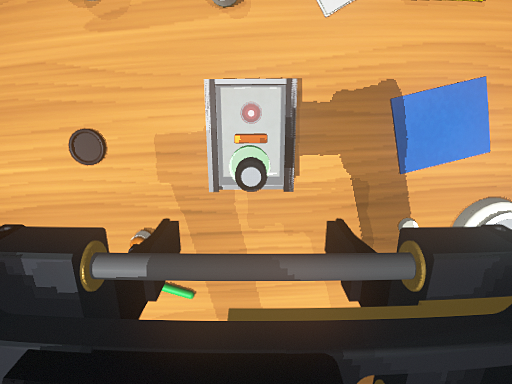

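The wrist view shows the eyepiece at (250,175), the dish rim at (250,160), the rib at (251,139), the objective through the lid at (251,113) and the black cup at (88,147).

```bash
cat > mw.py <<'E'
from h import *
def blob(mask,roi):
    a,b,c,e=roi; m=np.zeros(mask.shape,np.uint8); m[b:e,a:c]=mask[b:e,a:c]
    cs,_=cv2.findContours(m,cv2.RETR_EXTERNAL,cv2.CHAIN_APPROX_NONE); return cv2.convexHull(max(cs,key=cv2.contourArea))[:,0]
def meas(p,h,z):
    Q=np.array([onz(p,q,z)[:2] for q in h])*1000
    (c,r)=cv2.minEnclosingCircle(Q.astype(np.float32)); R=cv2.minAreaRect(Q.astype(np.float32))
    return 'circ',np.round(c,1),round(2*r,1),'rect',np.round(R[0],1),np.round(R[1],1),round(R[2],1)
def hsvm(im): return [x.astype(int) for x in cv2.split(cv2.cvtColor(im,cv2.COLOR_RGB2HSV))]
E
python3 - <<'E'
from mw import *
im,d,p=pickle.load(open('w1.pkl','rb')); H,S,V=hsvm(im); C=cloud(p,d)
print('eye',meas(p,blob((V<75),(232,150,270,198)),.127))
print('dish',meas(p,blob((H>40)&(H<90)&(S>25),(225,140,275,190)),.082))
print('rib',meas(p,blob((H>3)&(H<20)&(S>170),(228,128,275,148)),.082))
print('blackcup',meas(p,blob((V<80),(65,120,112,172)),.009))
R=((H<8)|(H>172))&(S>60)
print('obj',meas(p,blob(R,(235,98,268,126)),.042))
P=C[70:200,195:310].reshape(-1,3)
for lo,hi in((.060,.071),(.12,.135)):
  q=P[(P[:,2]>lo)&(P[:,2]<hi)]*1000; print(len(q),np.median(q,0),cv2.minAreaRect(q[:,:2].astype(np.float32)),cv2.minEnclosingCircle(q[:,:2].astype(np.float32)))
E
```

```text
eye ('circ', array([577.5,  34.7]), 37.4, 'rect', array([577.9,  34.7]), array([36.1, 33.6]), 7.4)
dish ('circ', array([578.4,  35.2]), 50.4, 'rect', array([584.1,  35.4]), array([46.2, 37.6]), 87.5)
rib ('circ', array([610.7,  33. ]), 38.6, 'rect', array([611.3,  32.9]), array([37.7,  9.7]), 87.5)
blackcup ('circ', array([604.4, 273.4]), 52.2, 'rect', array([607.7, 263.4]), array([52.2, 22.5]), 18.2)
obj ('circ', array([640.2,  31.7]), 23.1, 'rect', array([640.3,  31.8]), array([22.1, 22.2]), 42.1)
7955 [628.96876576  31.04798049  63.82015488] ((610.3779907226562, 33.224674224853516), (113.0138168334961, 141.268798828125), 87.58504486083984) ((610.6376953125, 32.98518753051758), 89.76934814453125)
826 [575.90393196  34.08654458 128.52383179] ((574.9257202148438, 33.90789031982422), (35.213340759277344, 34.96234893798828), 18.40007972717285) ((574.9725952148438, 33.95370864868164), 17.892610549926758)
```

```bash
python3 -m inch '[[0,0,-40,0,0,0],[0,0,-85,0,0,0],[0,0,-125,0,0,0],[0,0,-155,0,0,0],[0,0,-175,0,0,0],[0,0,-185,0,0,0],[0,0,-185,0,0,0],[0,0,-185,0,0,0]]' 60 20; python3 -m inch '[[0,0,0,0,0,0],[0,0,0,0,0,0],[0,0,0,0,0,0],[0,0,0,0,0,0],[0,0,0,0,0,0],[0,0,0,0,0,0]]' 0 20
```

```text
time: 3.28
position: [0.5778, 0.0347, 0.1128]
tool_rot: [3.141, -0.065, 0.003]
ft_force: [0.3, -0.1, 0.3]
grip_width: 0.69
grip_force: 0.0
time: 4.03
position: [0.5769, 0.0345, 0.1117]
tool_rot: [3.141, -0.065, 0.0]
ft_force: [-0.3, -0.4, 2.4]
grip_width: 0.405
grip_force: 20.0
```

```bash
python3 - <<'E'
from mw import *
for n,roi,t in(('w1',(60,115,116,178),90),('w1',(60,115,116,178),110),('scene',(355,228,394,260),80),('side',(125,296,172,336),90),('side',(125,296,172,336),110)):
    im,d,p=pickle.load(open(n+'.pkl','rb')); H,S,V=hsvm(im)
    h=blob(V<t,roi); print(n,t,meas(p,h,.009))
for n,roi in(('scene',(350,188,390,215)),('side',(195,340,250,384))):
    im,d,p=pickle.load(open(n+'.pkl','rb')); H,S,V=hsvm(im)
    print('red',n,meas(p,blob(((H<8)|(H>172))&(S>150)&(V>90),roi),.009))
E
python3 -m inch '[[0,0,5,0,0,0],[0,0,20,0,0,0],[0,0,40,0,0,0],[0,0,50,0,0,0],[0,0,50,0,0,0]]'
```

```text
w1 90 ('circ', array([601.8, 279.3]), 57.7, 'rect', array([602.2, 277.9]), array([53.7, 53. ]), 85.9)
w1 110 ('circ', array([602.1, 279.5]), 59.2, 'rect', array([602.3, 279.2]), array([58.8, 52.8]), 86.5)
scene 80 ('circ', array([605.7, 278.1]), 55.4, 'rect', array([606.1, 278.9]), array([48.8, 53.9]), 60.6)
side 90 ('circ', array([601.3, 284.6]), 54.1, 'rect', array([600.9, 284.6]), array([52.1, 49.8]), 11.2)
side 110 ('circ', array([601.6, 284.6]), 56.6, 'rect', array([600.2, 283.7]), array([52.7, 55.4]), 21.0)
red scene ('circ', array([425. , 362.2]), 54.5, 'rect', array([426.8, 359.1]), array([47.8, 45.9]), 77.2)
red side ('circ', array([422.5, 361.8]), 49.9, 'rect', array([422.2, 361.7]), array([48.3, 48. ]), 57.9)
time: 4.65
position: [0.5777, 0.0347, 0.1631]
tool_rot: [3.141, -0.066, 0.004]
ft_force: [-0.0, -0.4, -0.9]
grip_width: 0.402
grip_force: 20.0
```

```bash
python3 -m inch '[[3,25,0,0,0,0],[6,65,0,0,0,0],[12,110,0,0,0,0],[16,155,0,0,0,0],[20,195,0,0,0,0],[24,230,0,0,0,0],[25.5,246,0,0,0,0],[25.5,246,0,0,0,0],[25.5,246,0,0,0,0],[25.5,246,0,0,0,0]]'
python3 - <<'E'
from h import *
im,d,p=snap('wrist'); pickle.dump((im,d,p),open('w2.pkl','wb')); save(im,'w2.png')
E
```

```text
time: 5.9
position: [0.6029, 0.2784, 0.1616]
tool_rot: [3.14, -0.069, 0.0]
ft_force: [-0.1, 0.1, -1.0]
grip_width: 0.41
grip_force: 20.0
```

View pics/w2.png

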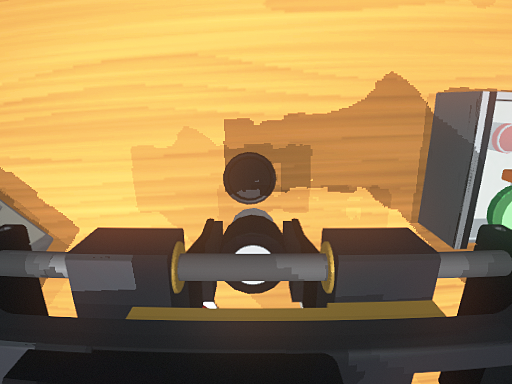

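The cup shows clear of the eyepiece at (249,178), with a diameter of about 52 px. I'll measure it now.

Run:
```python
from mw import *
im,d,p=pickle.load(open('w2.pkl','rb')); H,S,V=hsvm(im)
for t in(50,65,80): print(meas(p,blob(V<t,(215,145,282,207)),.009))
print(meas(p,np.array([[224,178],[275,178],[249,152],[249,204]]),.009))
```

```text
Traceback (most recent call last):
  File "mw.py", line 4, in blob
    cs,_=cv2.findContours(m,cv2.RETR_EXTERNAL,cv2.CHAIN_APPROX_NONE); return cv2.convexHull(max(cs,key=cv2.contourArea))[:,0]
                                                                                            ~~~^^^^^^^^^^^^^^^^^^^^^^^^
ValueError: max() iterable argument is empty
```

Run:
```python
from mw import *
im,d,p=pickle.load(open('w2.pkl','rb')); H,S,V=hsvm(im); print(V[165:190:8,225:275:6])
for t in(65,80,95): 
  if (V[145:207,215:282]<t).any(): print(t,meas(p,blob(V<t,(215,145,282,207)),.009))
print(meas(p,np.array([[224,178],[275,178],[249,152],[249,204]]),.009))
```

```text
[[163  90  87  83  79  77  74  71 199]
 [ 88  89  84  81  77  74  71  70  73]
 [ 86  87  82  78  74 108  72  70  70]
 [ 93  82  81  76  76  72  69  66 108]]
65 ('circ', array([586.7, 261. ]), 6.9, 'rect', array([586.5, 260.6]), array([1.1, 6.9]), 52.4)
80 ('circ', array([603.4, 276.9]), 52.8, 'rect', array([600.9, 272.6]), array([37. , 51.1]), 64.0)
95 ('circ', array([603.2, 281.5]), 55.6, 'rect', array([603.3, 281.1]), array([54.3, 54.6]), 55.0)
('circ', array([602.8, 281.4]), 56.0, 'rect', array([602.8, 281.4]), array([38.6, 40.5]), 43.7)
```

```bash
python3 -m inch '[[0,1,-30,0,0,0],[0,1,-65,0,0,0],[0,1,-95,0,0,0],[0,1,-112,0,0,0],[0,1,-120,0,0,0],[0,1,-124,0,0,0],[0,1,-127,0,0,0],[0,1,-127.5,0,0,0],[0,1,-127.5,0,0,0],[0,1,-127.5,0,0,0]]'; python3 -m inch '[[0,0,0,0,0,0],[0,0,0,0,0,0],[0,0,0,0,0,0],[0,0,0,0,0,0]]' 60
```

```text
time: 7.2
position: [0.6025, 0.2817, 0.0344]
tool_rot: [-3.141, 0.065, -0.001]
ft_force: [0.1, 0.1, -1.0]
grip_width: 0.403
grip_force: 20.0
time: 7.7
position: [0.6024, 0.2816, 0.0341]
tool_rot: [3.141, -0.065, 0.0]
ft_force: [-0.3, 0.2, -0.4]
grip_width: 0.677
grip_force: 0.0
```

```bash
python3 -m inch '[[0,0,10,0,0,0],[0,0,35,0,0,0],[0,0,75,0,0,0],[0,0,115,0,0,0],[-5,-40,150,0,0,0],[-10,-90,166,0,0,0],[-15,-140,166,0,0,0],[-20,-190,166,0,0,0],[-24,-230,166,0,0,0],[-25.5,-247,166,0,0,0],[-25.5,-247,166,0,0,0],[-25.5,-247,166,0,0,0],[-25.5,-247,166,0,0,0]]'
python3 - <<'E'
from mw import *
im,d,p=snap('wrist'); pickle.dump((im,d,p),open('w3.pkl','wb')); save(im,'w3.png'); H,S,V=hsvm(im)
print(ctrl.get_state()['position'],'dish',meas(p,blob((H>40)&(H<90)&(S>25),(150,100,350,290)),.082))
E
```

```text
time: 9.32
position: [0.5768, 0.037, 0.2002]
tool_rot: [-3.14, 0.06, -0.0]
ft_force: [-0.5, 0.3, -0.7]
grip_width: 0.688
grip_force: 0.0
[0.57681967 0.03661743 0.20009016] dish ('circ', array([579.9,  35.7]), 49.4, 'rect', array([579.7,  35.9]), array([48.4, 47.4]), 24.9)
```

View pics/w3.png

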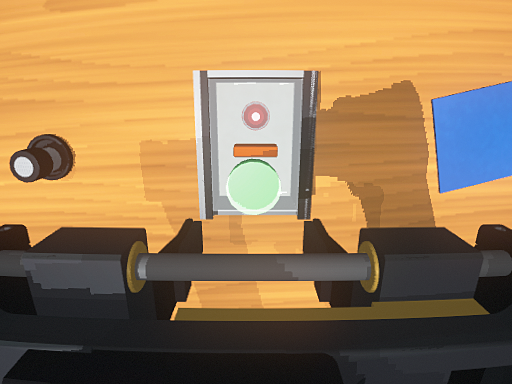

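The eyepiece stands in its cup at (45,157) and the dish is clear at (254,187). Next I grasp the dish just above the lips.

```bash
python3 -m inch '[[1,0.5,-35,0,0,0],[1,0.5,-70,0,0,0],[1,0.5,-95,0,0,0],[1,0.5,-108,0,0,0],[1,0.5,-114,0,0,0],[1,0.5,-116.5,0,0,0],[1,0.5,-116.5,0,0,0],[1,0.5,-116.5,0,0,0]]' 60 20; python3 -m inch '[[0,0,0,0,0,0],[0,0,0,0,0,0],[0,0,0,0,0,0],[0,0,0,0,0,0],[0,0,0,0,0,0]]' 0 20
```

```text
time: 10.38
position: [0.5783, 0.0351, 0.0843]
tool_rot: [3.141, -0.065, 0.002]
ft_force: [0.7, 0.2, -0.6]
grip_width: 0.69
grip_force: 0.0
time: 11.0
position: [0.5781, 0.0351, 0.0839]
tool_rot: [3.141, -0.065, 0.001]
ft_force: [-1.1, 1.1, 2.6]
grip_width: 0.587
grip_force: 20.0
```

```bash
python3 -m inch '[[0,0,5,0,0,0],[0,0,20,0,0,0],[0,0,45,0,0,0],[-8,-20,60,0,0,0],[-22,-56,70,0,0,0],[-40,-100,70,0,0,0],[-57,-145,70,0,0,0],[-74,-190,70,0,0,0],[-92,-235,70,0,0,0],[-110,-280,70,0,0,0],[-127,-325,70,0,0,0],[-142,-362,70,0,0,0],[-150,-384,70,0,0,0],[-153.5,-392,70,0,0,0],[-153.5,-392,70,0,0,0],[-153.5,-392,70,0,0,0]]'
python3 - <<'E'
from mw import *
im,d,p=snap('wrist'); pickle.dump((im,d,p),open('w4.pkl','wb')); save(im,'w4.png'); C=cloud(p,d)
m=(C[...,2]>.035)&(C[...,2]<.055)&(d>0); m[220:]=0; q=C[m][:,:2]*1000
print(ctrl.get_state()['position'],len(q),cv2.minEnclosingCircle(q.astype(np.float32)))
E
```

```text
time: 13.0
position: [0.4253, -0.3554, 0.1538]
tool_rot: [-3.141, 0.062, -0.001]
ft_force: [0.2, -0.5, -0.4]
grip_width: 0.589
grip_force: 20.0
[ 0.42520718 -0.35542809  0.15375598] 8959 ((471.6402282714844, -449.209716796875), 156.74900817871094)
```

View pics/w4.png

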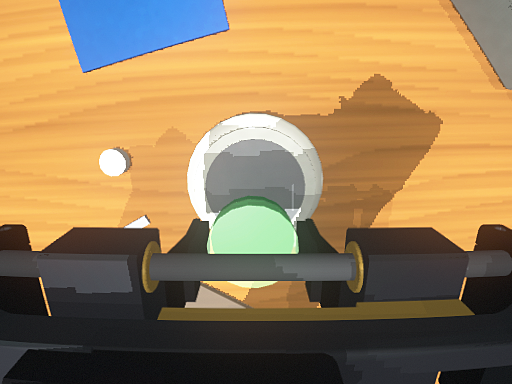

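The balance is at about (255,180), half hidden behind the held dish. I'll fit a circle to the visible pan edge from depth.

Run:
```python
from mw import *
im,d,p=pickle.load(open('w4.pkl','rb')); C=cloud(p,d)
from scipy.optimize import least_squares as L
sub=(slice(100,195),slice(170,340))
Z=C[...,2]; 
for lo in (.032,.038):
    m=np.zeros(d.shape,np.uint8); m[sub]=((Z>lo)&(Z<.056))[sub]
    E=[]
    for r in range(100,195):
        c=np.where(m[r])[0]
        if len(c)>5: E+=[(c[0],r),(c[-1],r)]
    Q=np.array([onz(p,q,.044)[:2] for q in E])*1000
    f=L(lambda x:np.hypot(*(Q-x[:2]).T)-x[2],[425,-357,55],loss='soft_l1'); print(lo,f.x,np.abs(f.fun).mean(),np.median(C[m>0][:,2]))
```

```text
0.032 [ 430.73474443 -358.05357106   56.31687938] 0.6691196644948224 0.04545859214892406
0.038 [ 427.08694023 -358.06446366   54.40550301] 0.20767296056783588 0.04556670807232627
```

```bash
python3 -m inch '[[1,-0.5,-20,0,0,0],[2,-0.5,-45,0,0,0],[2,-0.5,-65,0,0,0],[2,-0.5,-77,0,0,0],[2,-0.5,-83,0,0,0],[2,-0.5,-86,0,0,0],[2,-0.5,-87.5,0,0,0],[2,-0.5,-88,0,0,0],[2,-0.5,-88,0,0,0]]'; python3 -m inch '[[0,0,0,0,0,0],[0,0,0,0,0,0],[0,0,0,0,0,0],[0,0,0,0,0,0]]' 66; python3 -m inch '[[0,0,10,0,0,0],[0,0,35,0,0,0],[0,0,70,0,0,0],[0,0,100,0,0,0],[-30,0,110,0,0,0],[-30,0,110,0,0,0],[-30,0,110,0,0,0]]'
python3 - <<'E'
from mw import *
im,d,p=snap('wrist'); pickle.dump((im,d,p),open('w5.pkl','wb')); save(im,'w5.png'); H,S,V=hsvm(im)
print(ctrl.get_state()['position'],'dish',meas(p,blob((H>40)&(H<90)&(S>25),(150,100,350,225)),.064))
E
```

```text
time: 14.18
position: [0.4266, -0.3576, 0.066]
tool_rot: [3.14, -0.065, 0.001]
ft_force: [-0.2, -0.7, 0.1]
grip_width: 0.587
grip_force: 20.0
time: 14.68
position: [0.4263, -0.3574, 0.0656]
tool_rot: [3.141, -0.065, -0.0]
ft_force: [0.1, 0.1, 1.1]
grip_width: 0.754
grip_force: 0.0
time: 15.55
position: [0.3967, -0.3573, 0.1759]
tool_rot: [3.14, -0.065, 0.001]
ft_force: [0.8, -1.1, -0.3]
grip_width: 0.76
grip_force: 0.0
[ 0.3968475  -0.35707047  0.17554571] dish ('circ', array([ 424.6, -357.8]), 53.1, 'rect', array([ 424.9, -359.1]), array([48.9, 52.1]), 87.7)
```

View pics/w5.png

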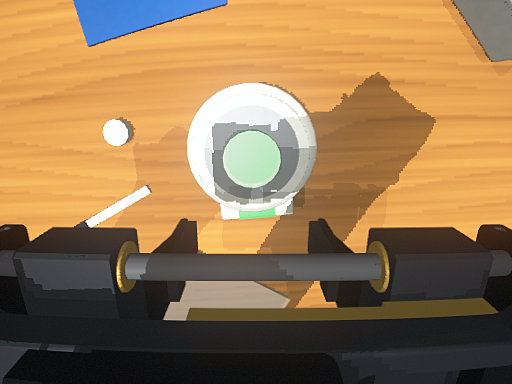

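The dish sits centred on the pan at (252,158). Now I move to the lid's rib with a 90° turn.

```bash
python3 -m inch '[[10,18,15,0,0,5],[25,50,25,0,0,14],[50,90,25,0,0,23],[75,135,25,0,0,32],[100,180,25,0,0,41],[123,225,25,0,0,50],[147,270,25,0,0,59],[170,310,25,0,0,68],[190,345,25,0,0,77],[205,372,25,0,0,86],[214.5,390.5,25,0,0,90],[214.5,390.5,25,0,0,90],[214.5,390.5,25,0,0,90],[214.5,390.5,25,0,0,90]]' 40
python3 - <<'E'
from mw import *
im,d,p=snap('wrist'); pickle.dump((im,d,p),open('w6.pkl','wb')); save(im,'w6.png'); H,S,V=hsvm(im); s=ctrl.get_state()
print(s['position'],s['tool_rot'],s['joint_positions'])
m=(H>3)&(H<20)&(S>170)&(V>120)&(np.abs(cloud(p,d)[...,2]-.075)<.015)
if m.any(): print('rib',meas(p,blob(m,(0,0,512,384)),.082))
E
```

```text
time: 17.35
position: [0.6106, 0.0313, 0.2006]
tool_rot: [2.27, 2.171, -0.002]
ft_force: [0.5, 0.1, 0.6]
grip_width: 0.462
grip_force: 0.0
[0.61065932 0.03148181 0.20063148] [ 2.26959523e+00  2.17107772e+00 -1.15625717e-03] [ 0.55730693  0.36303221 -0.81427244  1.57849457  0.27112423  1.31744733
 -0.33726679]
rib ('circ', array([610.7,  34.8]), 42.1, 'rect', array([610.4,  34.8]), array([41.6,  9.1]), 89.0)
```

```bash
python3 -m inch '[[0,1,-35,0,0,0],[0,1,-70,0,0,0],[0,1,-97,0,0,0],[0,1,-112,0,0,0],[0,1,-119,0,0,0],[0,1,-121.5,0,0,0],[0,1,-121.5,0,0,0],[0,1,-121.5,0,0,0]]' 40 25; python3 -m inch '[[0,0,0,0,0,0],[0,0,0,0,0,0],[0,0,0,0,0,0],[0,0,0,0,0,0],[0,0,0,0,0,0],[0,0,0,0,0,0]]' 0 25
```

```text
time: 18.4
position: [0.6114, 0.0342, 0.0799]
tool_rot: [2.266, 2.174, 0.002]
ft_force: [0.7, -0.2, 0.2]
grip_width: 0.458
grip_force: 0.0
time: 19.15
position: [0.6108, 0.0341, 0.0791]
tool_rot: [2.267, 2.175, 0.0]
ft_force: [-0.6, -0.2, 0.5]
grip_width: 0.117
grip_force: 25.0
```

```bash
python3 -m inch '[[0,0,0.8,0,0,0],[-3,0.1,0.8,0,0,0],[-9,0.4,0.8,0,0,0],[-17,0.7,0.8,0,0,0],[-26,1.1,0.8,0,0,0],[-32,1.3,0.8,0,0,0]]'
```

```text
time: 19.9
position: [0.578, 0.0354, 0.0799]
tool_rot: [2.267, 2.175, -0.001]
ft_force: [0.9, -0.8, 0.4]
grip_width: 0.108
grip_force: 25.0
```

Little force; the lid follows.

```bash
python3 -m inch '[[-10,0.4,0,0,0,0],[-23,1,0,0,0,0],[-38,1.6,0,0,0,0],[-53,2.2,0,0,0,0],[-68,2.8,0,0,0,0],[-83,3.5,0,0,0,0],[-96,4,0,0,0,0],[-105,4.4,0,0,0,0],[-109,4.6,0,0,0,0],[-110,4.6,0,0,0,0],[-110,4.6,0,0,0,0]]'; python3 -m inch '[[0,0,5,0,0,0],[0,0,15,0,0,0],[0,0,25,0,0,0],[0,0,25,0,0,0],[0,0,25,0,0,0]]'
python3 - <<'E'
from mw import *
im,d,p=snap('scene'); pickle.dump((im,d,p),open('s2.pkl','wb')); save(im,'s2.png')
E
```

```text
time: 21.28
position: [0.4692, 0.04, 0.08]
tool_rot: [2.267, 2.174, 0.001]
ft_force: [0.1, -0.4, -0.7]
grip_width: 0.117
grip_force: 25.0
time: 21.9
position: [0.4688, 0.0399, 0.1049]
tool_rot: [2.267, 2.174, -0.0]
ft_force: [0.5, -0.7, -1.6]
grip_width: 0.116
grip_force: 25.0
```

View pics/s2.png

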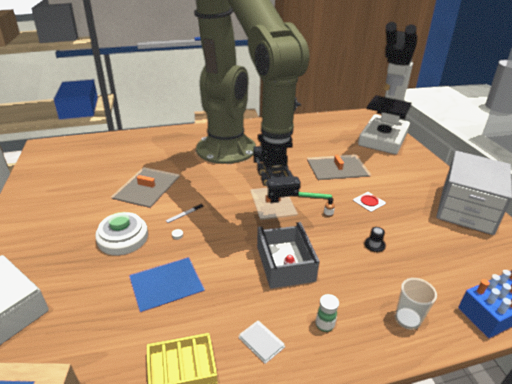

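The lid is free and level in the gripper at (272,203), and the objective still stands in the box at (290,259).

```bash
python3 -m inch '[[0,0,15,0,0,0],[4,-8,35,0,0,-4],[12,-26,50,0,0,-10],[26,-54,50,0,0,-18],[42,-88,50,0,0,-26],[58,-122,50,0,0,-34],[75,-156,50,0,0,-42],[91,-190,50,0,0,-50],[107,-222,50,0,0,-58],[121,-250,50,0,0,-66],[132,-274,50,0,0,-72],[139,-288,50,0,0,-75],[141.5,-293.5,50,0,0,-76],[141.5,-293.5,50,0,0,-76],[141.5,-293.5,50,0,0,-76],[141.5,-293.5,50,0,0,-76]]'
python3 - <<'E'
from mw import *
s=ctrl.get_state();print(s['position'],s['tool_rot'])
im,d,p=snap('wrist'); pickle.dump((im,d,p),open('w7.pkl','wb')); save(im,'w7.png')
H,S,V=hsvm(im); m=(H>100)&(H<125)&(S>120)
print('pad wrist',meas(p,blob(m,(0,0,512,384)),.004))
E
```

```text
time: 23.95
position: [0.6103, -0.2526, 0.1551]
tool_rot: [-3.125, -0.32, -0.0]
ft_force: [-0.5, 0.0, -0.8]
grip_width: 0.113
grip_force: 25.0
[ 0.61030225 -0.25256475  0.15512886] [-3.12518342e+00 -3.20268978e-01 -3.87616197e-05]
pad wrist ('circ', array([ 650.8, -247. ]), 149.8, 'rect', array([ 650.9, -247. ]), array([ 32.1, 147.1]), 11.8)
```

View pics/w7.png

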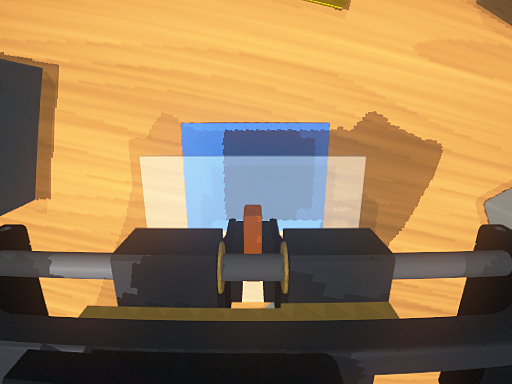

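```bash
python3 -m inch '[[0,-1,-30,0,0,0],[0,-1.5,-60,0,0,0],[0,-1.5,-90,0,0,0],[0,-1.5,-108,0,0,0],[0,-1.5,-118,0,0,0],[0,-1.5,-123,0,0,0],[0,-1.5,-126,0,0,0],[0,-1.5,-128,0,0,0],[0,-1.5,-128.7,0,0,0],[0,-1.5,-128.7,0,0,0],[0,-1.5,-128.7,0,0,0]]'; python3 -m inch '[[0,0,0,0,0,0],[0,0,0,0,0,0],[0,0,0,0,0,0],[0,0,0,0,0,0]]' 40
```

```text
time: 25.38
position: [0.6104, -0.2551, 0.0264]
tool_rot: [3.125, 0.318, 0.0]
ft_force: [0.5, -0.4, -0.5]
grip_width: 0.112
grip_force: 25.0
time: 25.88
position: [0.6104, -0.2551, 0.0263]
tool_rot: [3.125, 0.318, 0.0]
ft_force: [0.2, 1.0, -0.4]
grip_width: 0.436
grip_force: 0.0
```

```bash
python3 -m inch '[[0,0,12,0,0,0],[0,0,40,0,0,0],[0,0,85,0,0,0],[0,0,130,0,0,0],[3,20,165,0,0,-2],[7,65,174,0,0,-5],[12,115,174,0,0,-8],[17,165,174,0,0,-11],[22,215,174,0,0,-13],[26,260,174,0,0,-14],[29.5,287,174,0,0,-14],[29.5,287,174,0,0,-14],[29.5,287,174,0,0,-14],[29.5,287,174,0,0,-14]]' 46
python3 - <<'E'
from mw import *
s=ctrl.get_state();print(s['position'],s['tool_rot'])
im,d,p=snap('wrist'); pickle.dump((im,d,p),open('w8.pkl','wb')); save(im,'w8.png')
H,S,V=hsvm(im); m=((H<7)|(H>173))&(S>120)&(V>80)&(np.abs(cloud(p,d)[...,2]-.04)<.025)
print('obj',meas(p,blob(m,(0,0,512,384)),.042))
E
```

```text
time: 27.62
position: [0.64, 0.0296, 0.2003]
tool_rot: [3.14, -0.07, 0.0]
ft_force: [-0.2, 0.4, -0.1]
grip_width: 0.529
grip_force: 0.0
[0.63996014 0.02960913 0.20027696] [ 3.13966641e+00 -7.00452059e-02  2.82425722e-05]
obj ('circ', array([641.6,  31.9]), 21.1, 'rect', array([642.2,  33. ]), array([18. , 17.4]), 87.5)
```

View pics/w8.png

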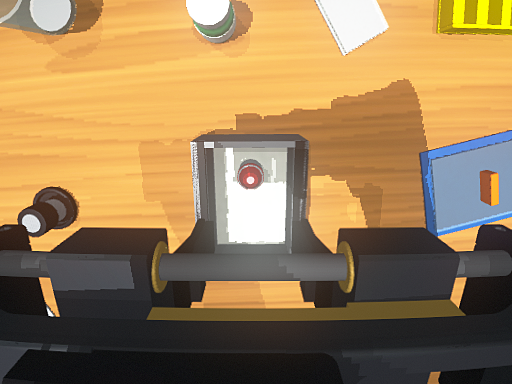

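The lid lies on the pad (rib at (489,187)), and the objective stands in the box with its nose at (250,181).

Run:
```python
from mw import *
im,d,p=pickle.load(open('w8.pkl','rb')); print(onz(p,(250,181),.053),onz(p,(250,176),.042))
H,S,V=hsvm(im); print('rib',meas(p,blob((H>3)&(H<20)&(S>170),(475,165,505,210)),.029))
```

```text
[0.63851205 0.03155974 0.053     ] [0.64111207 0.03152097 0.042     ]
rib ('circ', array([ 611. , -244.9]), 47.5, 'rect', array([ 611.5, -244.9]), array([43.1, 22.1]), 1.4)
```

```bash
python3 -m inch '[[0,0,-40,0,0,0],[0,0,-80,0,0,0],[0,0,-110,0,0,0],[0,0,-130,0,0,0],[0,0,-145,0,0,0],[0,0,-158,0,0,0],[0,0,-167,0,0,0],[0,0,-172,0,0,0],[0,0,-172,0,0,0],[0,0,-172,0,0,0]]' 46 25; python3 -m inch '[[0,0,0,0,0,0],[0,0,0,0,0,0],[0,0,0,0,0,0],[0,0,0,0,0,0],[0,0,0,0,0,0],[0,0,0,0,0,0]]' 0 25
```

```text
time: 28.92
position: [0.6403, 0.0321, 0.0287]
tool_rot: [3.141, -0.065, 0.002]
ft_force: [0.2, 0.1, 0.6]
grip_width: 0.529
grip_force: 0.0
time: 29.68
position: [0.6399, 0.032, 0.0284]
tool_rot: [3.141, -0.065, 0.0]
ft_force: [-0.5, -0.3, 1.6]
grip_width: 0.303
grip_force: 25.0
```

```bash
python3 -m inch '[[0,0,6,0,0,0],[0,0,25,0,0,0],[0,0,55,0,0,0],[0,0,85,0,0,0],[-5,8,115,0,0,3],[-20,30,130,0,0,7],[-42,64,130,0,0,12],[-66,100,130,0,0,17],[-90,137,130,0,0,22],[-115,175,130,0,0,27],[-140,213,130,0,0,32],[-165,251,130,0,0,36],[-188,286,130,0,0,39],[-206,314,130,0,0,40],[-214,326,130,0,0,40],[-216.5,330,130,0,0,40],[-216.5,330,130,0,0,40],[-216.5,330,130,0,0,40],[-216.5,330,130,0,0,40]]'
python3 - <<'E'
from mw import *
s=ctrl.get_state();print(s['position'],s['tool_rot'],s['grip_width'])
im,d,p=snap('wrist'); pickle.dump((im,d,p),open('w9.pkl','wb')); save(im,'w9.png')
H,S,V=hsvm(im); m=((H<7)|(H>173))&(S>120)&(V>80)&(cloud(p,d)[...,2]<.025)
print('cup',meas(p,blob(m,(0,0,512,384)),.009))
E
```

```text
time: 32.05
position: [0.4241, 0.361, 0.1581]
tool_rot: [2.974, 1.01, -0.0]
ft_force: [0.8, 0.0, -0.8]
grip_width: 0.302
grip_force: 25.0
[0.42407323 0.36104424 0.15806763] [ 2.97431606e+00  1.00994170e+00 -2.95143177e-04] 0.30194949638869717
cup ('circ', array([423.2, 359.9]), 55.5, 'rect', array([423.1, 360.2]), array([54.4, 53.9]), 37.6)
```

View pics/w9.png

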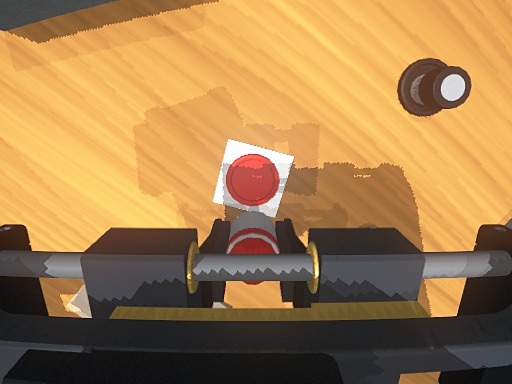

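The cup shows in full at (252,180), and the objective is held upright above it. I shift −2 mm in y and lower.

```bash
python3 -m inch '[[0,-1,-35,0,0,0],[0,-2,-70,0,0,0],[0,-2,-98,0,0,0],[0,-2,-115,0,0,0],[0,-2,-124,0,0,0],[0,-2,-129,0,0,0],[0,-2,-132,0,0,0],[0,-2,-133.4,0,0,0],[0,-2,-133.4,0,0,0],[0,-2,-133.4,0,0,0]]'; python3 -m inch '[[0,0,0,0,0,0],[0,0,0,0,0,0],[0,0,0,0,0,0],[0,0,0,0,0,0]]' 50; python3 -m inch '[[0,0,12,0,0,0],[0,0,45,0,0,0],[0,0,90,0,0,0],[0,0,150,0,0,0],[20,-40,190,0,0,0],[20,-40,190,0,0,0],[20,-40,190,0,0,0],[20,-40,190,0,0,0]]'
python3 - <<'E'
from mw import *
for n in('scene','side'):
    im,d,p=snap(n); pickle.dump((im,d,p),open(n+'f.pkl','wb')); save(im,n+'f.png')
E
```

```text
time: 33.35
position: [0.4235, 0.3601, 0.0251]
tool_rot: [2.974, 1.013, 0.001]
ft_force: [0.1, -0.8, -1.3]
grip_width: 0.301
grip_force: 25.0
time: 33.85
position: [0.4234, 0.3601, 0.0249]
tool_rot: [2.974, 1.013, 0.0]
ft_force: [-0.5, 0.4, -0.0]
grip_width: 0.564
grip_force: 0.0
time: 34.85
position: [0.442, 0.3206, 0.2139]
tool_rot: [-2.973, -1.016, 0.003]
ft_force: [-0.1, -0.0, 0.1]
grip_width: 0.575
grip_force: 0.0
```

View pics/sidef.png

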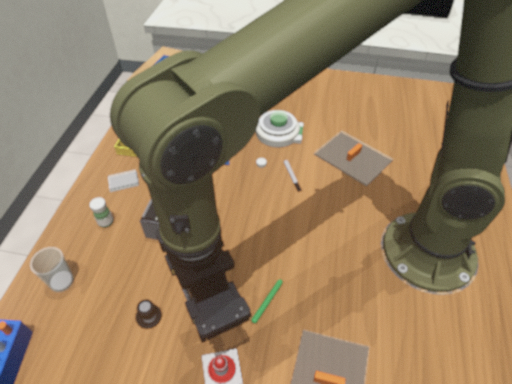

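View pics/scenef.png

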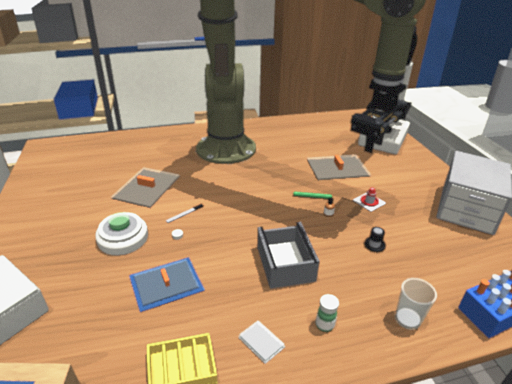

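The eyepiece is in the black cup (375,240) and the objective is in the red cup (370,197). The dish is mid-pan (120,223), and the lid is on the pad (167,282) with an even border all round. I'm handing in.

```bash
python3 -c "
from bench import ctrl; print(ctrl.close_job())"
```

```text
the job is handed in; nothing more can be done
None
```

I placed all four pieces in order and handed the job in about 35 s into the 128 s limit. The last pictures show each one released and upright in its place, though no verdict came back.

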